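Clip the centring washer onto a curling stone's arbor

TASK

A curling stone stands on the polishing turntable with a rubber-mounted steel arbor sticking up out of its bore. Slip the blue washer over the arbor until it lies flat on the stone, then press the open spring clip sideways into the arbor's narrow brass-coloured neck, just above the washer, until it snaps fully home and sits flat on the washer. Push steadily and only as hard as it needs (never push the arbor over by more than about 15 mm), let go, and leave everything else on the bench where it is.

Things in the scene. Friction and masses are not known exactly. Their poses are not given: they have to be found in the camera images.
- stone: Grey-green curling stone, 280 mm across and 114 mm high, on a dark steel turntable plate 300 mm across and 20 mm thick; fixed to the bench. Origin: on its upright axis at the bench surface; z up. The stone's flat top (170 mm across) is 134 mm above the bench.
- neck (a point): Point on the arbor's axis, 14 mm above the stone's top: level with the washer's upper face when the washer is on, where the clip's underside belongs. It moves with the arbor. The neck (brass colour, 10 mm thick) runs from 12.5 to 22 mm above the stone's top; the arbor is 18 mm thick above and below it.
- board: Plywood parts board 280 x 200 x 8 mm, fixed to the bench on the other side from the stone. Origin: centre of its underside.
- washer: Blue plastic centring washer: ring 60 mm outside, hole 22 mm, 14 mm thick, 60 to 130 g, lying flat on the board. Origin: centre of its underside; z up.
- clip: Open spring clip, 80 g. Origin: underside, centre of its opening, where the arbor's axis lies when home; x points out of the open mouth (the way it is pushed on), z up. Dark steel back 5 mm thick, x = -43 to -5.4 mm; two bright jaws to x = +13, 28 mm wide overall, with noses 5.6 mm apart at x = +5 and flared tips. Pressing it on takes about 10 to 17 N.
- tab (a point): Middle of the clip's red upright grip tab, 27 mm above the clip's underside and 32 mm behind its origin (x = -32 mm). The tab is 22 mm long (along the clip's x), 8 mm thick (y), and rises from 5 to 34 mm above the underside.
- clip_jaw_l (a joint): How far the clip's left (+y) jaw is sprung outward, m: 0 at rest, up to 0.004.
- clip_jaw_r (a joint): The same for the right (-y) jaw.
- nut: Bystander, leave alone: brass ring nut, 28 mm across, 11 mm high, on the board
- hexplug: Bystander, leave alone: stepped steel plug, 26 mm across, 22 mm high, on the board
- paste: Bystander, leave alone: white jar with black cap, 68 mm across, 75 mm high
- wrench: Bystander, leave alone: steel wrench, lying
- honeblock: Bystander, leave alone: dark honing block 80 x 40 x 30 mm
- arbor: Upright steel arbor in the middle of the stone's top: round, 18 mm thick, 42 mm high above the stone, the last 8 mm tapering to 9 mm. Origin: on its axis, level with the stone's top; z up. It stands in soft rubber: stays upright but yields sideways about 1 mm per 1.2 N, any way, and returns when let go.
Mind the look-alikes: they are no part of the job. Several things have the shape of the washer; the one meant has the colours described above.

How it is judged (in metres and radians):
On the way, in this order (a step that is already met when the one before it is completed fails the run):
1. the washer lies flat on the stone, over the arbor (horizontal distance between washer and neck below 0.005 m and z of washer in the frame of stone between 0.13 and 0.138 m and angle between washer's own z axis and vertical below 0.1 rad), for 0.2 s.
2. the clip has snapped home on the neck, above the washer (all of step 1 and horizontal distance between clip and neck below 0.0025 m and z of clip in the frame of neck between -0.003 and 0.0045 m and angle between clip's own z axis and vertical below 0.12 rad and value of joint each of clip_jaw_l, clip_jaw_r below 0.001 m), for 0.1 s.
At the end, for the whole second after the job is handed in: Washer flat on the stone (within 4 mm and 0.1 rad), its axis within 5 mm of the arbor's; clip in the neck on top of it: origin within 2.5 mm of the arbor's axis, underside -3 to +4.5 mm from neck, tilt under 0.12 rad, jaws closed within 1 mm; both released, at rest (all of step 2 and linear speed of each of clip, washer below 0.01 m/s); the robot touches nothing.
It fails at once if the arbor pushed sideways by more than 19 mm (about 23 N) (horizontal distance between arbor and stone above 0.019 m).
It fails at once if the clip jammed hard against the arbor or the washer (over 55 N in the contacts) (contact force between clip and arbor above 55 N or contact force between clip and washer above 55 N).
It fails at once if a bystander moved by more than 30 mm (distance of any of nut, hexplug, paste, wrench, honeblock from where it was at the start of the episode above 0.03 m).
It also fails if it takes over 72 s, if anything falls off the work surface, if the arm or the gripper's body presses on something with over 40 N, if the wrist force passes 120 N, or if a joint passes its speed limit or range.

ROBOT

A 7-joint arm with a two-finger parallel gripper is mounted at the origin on the work surface. World frame = base frame: x ahead of the robot, y to its left, z up, the work surface at z = 0. Lengths are in m, angles in degrees, forces in N, time in s.
With the tool pointing down it reaches from about 0.4 to 0.9 m from the base axis. Payload 5.5 kg.
Tool frame: the origin (TCP) lies at the very end of the fingers, on their centre line; the grasp point (between the pads) lies 19 mm behind it; z points along the fingers, y is the line along which they close (so a half turn about z gives the same grasp; the last joint's range is limited). The gripper opens to 85 mm and grips with 20 to 120 N. Pads are 22 mm wide; open, the fingers measure 114 mm over their backs; the gripper's body (76 mm by 85 mm) begins 54 mm behind the grasp point. The pads swing forward as they close: fully open they stand 13 mm farther back than shut.
Start: joints at [89.393, 28.699, -24.465, 88.831, 12.651, 65.22, -12.049], TCP at [0.176, -0.626, 0.231] pointing down, gripper open.
Joint ranges: [-164.97, 164.97], [-17.58, 116.51], [-87.97, 89.64], [11.32, 138.91], [-80.73, 260.73], [10.89, 115.49], [-147.41, 147.41]. Speed limits (degrees/s): [147.25, 147.25, 180, 180, 180, 180, 180].

INTERFACE

Orientations are given as a 3x3 rotation matrix whose columns are the frame's x, y, z axes.
In Python, from station import get_obs, snapshot, finish_job gives the robot as it stands. The module is installed in compiled form; this text tells all that it offers.
- The arm moves only by the shell command python3 -m crank 'ROWS'. ROWS is JSON, a list of rows, each a list of 5 numbers: the opening, from 0 (shut) to 1 (fully open), then the shift along the tool's x, y, z in m, then the turn about the tool's z in degrees. In form: [[jaw, dx, dy, dz, twist], ...]. A call has 1 to 12 rows; each row is the pose to reach, as a shift and turn from the pose commanded when the call began, along the tool's axes at that moment; what a row does not reach only later rows make up. A row lasts 1/8 s, in which the tool goes at most 62.5 mm and 10.7 degrees, less where a joint would pass 70% of its speed; a pose out of reach is approached as far as the arm can. A call with a gripper value outside its range is refused whole. The fingers move at their own pace and stop on an object; the grip force is fixed at half the most. Time passes only in rows, so rows that repeat a pose let the fingers close. It gives the time, the measured TCP pose, the force, the opening and the grip force at its end, in the units of the state.
- get_obs(): the state, without advancing time (a new reading comes with each control period).
- snapshot(name): name is "side" or "top" or "wrist"; returns a dict with "pixels" (384x512x3 uint8, red, green, blue), "range_z" (384x512 float32, m along the optical axis (not along the pixel's ray), 0 where there is no reading), "intrinsics" (3x3 intrinsics, pixels), "position" and "orientation" of the camera in the world. Camera axes: x right, y down, z forward; pixel columns grow to the right and rows downward; lengths in m; the calibration is good to about 2 mm. A picture is of the moment at which its call begins.
- finish_job(): hands the job in; it is judged then, once.
The state is a dict: "time_s": time; "joints": joint angles; "qvel": joint speeds; "joint_efforts": joint torques, N m; "tcp_pos": TCP position; "ee_rot": TCP orientation; "force": force on the tool from outside, world axes, zero at the start; "wrist_torque": the same for the moment, N m; "gripper_width": finger opening in m; "grip_force": force on a finger pad.
Only numpy, scipy, OpenCV 4.12 (cv2) and the standard library are available. Lean on these libraries where they do the work, as an engineer would, in place of code of your own. Each camera call takes 0.05 s, during which the arm holds its last target. There are 200 camera calls.

## Working session

There is one attempt and no reset: what is moved stays moved. The work goes in short steps, Python scripts to look and compute and a shell command to move; the robot and the scene stay as the last step left them, time stands still between calls to the robot, and variables do not carry over. Pictures are saved under pics/ and viewed, at most 10 in all, crops included, and the job is handed in when it is done.

```bash
mkdir -p pics; cat > h.py <<'E'
import numpy as np, cv2
from station import get_obs, snapshot
def pts(s):
    z=s["range_z"]; K=np.array(s["intrinsics"]); v,u=np.mgrid[:384,:512]
    c=np.stack([(u-K[0,2])/K[0,0]*z,(v-K[1,2])/K[1,1]*z,z],-1)
    return c@np.array(s["orientation"]).T+np.array(s["position"])
def ray(s,u,v,h):
    K=np.array(s["intrinsics"]); d=np.array(s["orientation"])@np.array([(u-K[0,2])/K[0,0],(v-K[1,2])/K[1,1],1])
    p=np.array(s["position"]); return p+d*(h-p[2])/d[2]
def save(s,n): cv2.imwrite("pics/"+n,s["pixels"][:,:,::-1])
def totool(vec):
    return np.array(get_obs()["ee_rot"]).T@np.array(vec)
E
python3 - <<'E'
from h import *
import pickle
S={n:snapshot(n) for n in("side","top","wrist")}
pickle.dump(S,open("s0.pkl","wb"))
cv2.imwrite("pics/a.png",cv2.resize(np.hstack([S["side"]["pixels"],S["top"]["pixels"]])[:,:,::-1],(800,300),interpolation=cv2.INTER_AREA))
save(S["top"],"top.png")
for n in S: print(n,np.round(S[n]["position"],3),np.round(S[n]["orientation"],2).tolist(),S[n]["intrinsics"][0][0])
o=get_obs();print({k:np.round(v,3).tolist() for k,v in o.items()})
E
```

```text
side [ 0.436 -0.922  0.957] [[1.0, -0.04, 0.03], [-0.05, -0.68, 0.73], [-0.01, -0.73, -0.68]] 454.2747739662754
top [0.308 0.007 1.381] [[0.0, -0.99, 0.13], [-1.0, -0.0, -0.0], [0.0, -0.13, -0.99]] 387.71263775573516
wrist [ 0.243 -0.606  0.372] [[0.27, -0.93, -0.27], [-0.96, -0.26, -0.07], [-0.0, 0.28, -0.96]] 320.52349877797934
{'time_s': 0.15, 'joints': [89.394, 28.741, -24.454, 88.877, 12.651, 65.222, -12.048], 'qvel': [-0.023, -0.144, -0.128, -0.181, 0.077, -0.057, -0.064], 'joint_efforts': [-0.006, -57.003, -5.826, -28.128, 0.011, 0.008, 0.0], 'tcp_pos': [0.176, -0.625, 0.231], 'ee_rot': [[0.963, 0.27, -0.0], [0.27, -0.963, 0.001], [0.0, -0.002, -1.0]], 'force': [0.009, -0.183, 0.184], 'wrist_torque': [-0.053, 0.014, -0.022], 'grip_force': 0.0, 'gripper_width': 0.085}
```

View pics/top.png

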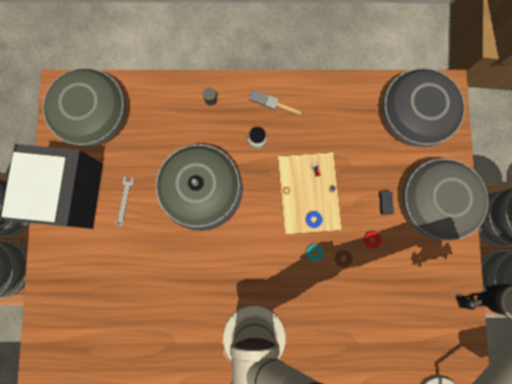

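View pics/a.png

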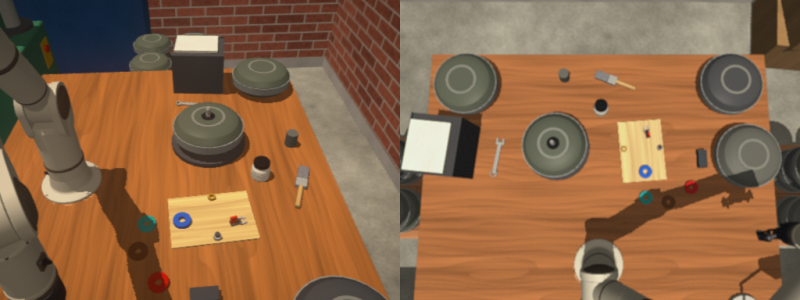

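The top view shows the stone's arbor at about (196,183). The blue washer is on the board at (314,219). Its look-alikes are the teal ring (314,252), brown ring (343,258) and red ring (372,239), all on the bench. The small ring at (286,190) is the nut, and the clip with the red tab is at (316,169). By the description I choose the blue ring at (314,219). Next I measure it and check a close crop.

```bash
cat > meas.py <<'E'
from h import *
import pickle
S=pickle.load(open("s0.pkl","rb"))
for n in("top","side"):
    s=S[n];P=pts(s);hsv=cv2.cvtColor(s["pixels"],cv2.COLOR_RGB2HSV)
    H,Sa,V=[hsv[...,i].astype(int) for i in range(3)]
    for nm,m in (("blue",(H>105)&(H<125)&(Sa>150)&(V>60)),("red",((H<6)|(H>174))&(Sa>170)&(V>80))):
        k,l,st,c=cv2.connectedComponentsWithStats(m.astype(np.uint8))
        for i in range(1,k):
            if st[i,4]<6: continue
            q=P[l==i]
            if not(0.3<q[:,0].mean()<0.8 and -.5<q[:,1].mean()<.2): continue
            hh=.022 if nm=="blue" else .035
            print(n,nm,np.round(c[i],1),st[i,4],"med",np.round(np.median(q,0),3),"zmax",q[:,2].max().round(3),"ray",np.round(ray(s,*c[i],hh),4))
    # arbor: points above stone top
    g=(P[...,2]>.166)&(P[...,2]<.185)&(np.hypot(P[...,0]-.55,P[...,1]-.2)<.12)
    v,u=np.nonzero(g); 
    if len(u): print(n,"arbor px",u.mean(),v.mean(),len(u),np.round(P[g].mean(0),4),P[g][:,2].max())
    g=(P[...,2]>.130)&(P[...,2]<.138)&(np.hypot(P[...,0]-.55,P[...,1]-.2)<.15)
    if g.sum(): 
        v,u=np.nonzero(g); (c,r)=cv2.minEnclosingCircle(P[g][:,:2].astype(np.float32)); print(n,"stonetop circ",c,r,np.median(P[g][:,2]))
t=S["top"]["pixels"][145:245,265:355];sd=S["side"]["pixels"][230:330,200:345]
a=cv2.resize(t,None,fx=4,fy=4,interpolation=cv2.INTER_CUBIC);b=cv2.resize(sd,(395,272))
b=cv2.copyMakeBorder(b,0,128,0,0,cv2.BORDER_CONSTANT)
cv2.imwrite("pics/crop.png",np.hstack([a,b])[:,:,::-1])
E
python3 meas.py
```

```text
top blue [313.6 219.1] 110 med [ 0.406 -0.211  0.022] zmax 0.029 ray [ 0.4055 -0.2104  0.022 ]
top red [317.6 171.7] 13 med [ 0.57  -0.226  0.043] zmax 0.046 ray [ 0.5721 -0.2259  0.035 ]
top red [372.5 239.3] 197 med [ 0.336 -0.417  0.013] zmax 1.381 ray [ 0.3348 -0.4103  0.035 ]
top arbor px 193.9090909090909 181.13636363636363 22 [0.5145 0.1895 0.1724] 0.17803701037371011
top stonetop circ (0.5133655667304993, 0.19061344861984253) 0.10649912804365158 0.1337834074202453
side blue [232.5 281.1] 216 med [ 0.401 -0.216  0.022] zmax 0.026 ray [ 0.4018 -0.2155  0.022 ]
side red [299.  277.9] 14 med [ 0.569 -0.231  0.042] zmax 0.045 ray [ 0.5694 -0.225   0.035 ]
side red [202.4 361. ] 488 med [ 0.333 -0.423  0.014] zmax 0.957 ray [ 0.335  -0.4342  0.035 ]
side arbor px 265.6666666666667 138.91666666666666 24 [0.5118 0.1861 0.1715] 0.17688610812248562
side stonetop circ (0.5104760527610779, 0.18285340070724487) 0.10248483717441559 0.13428839464051945
```

View pics/crop.png

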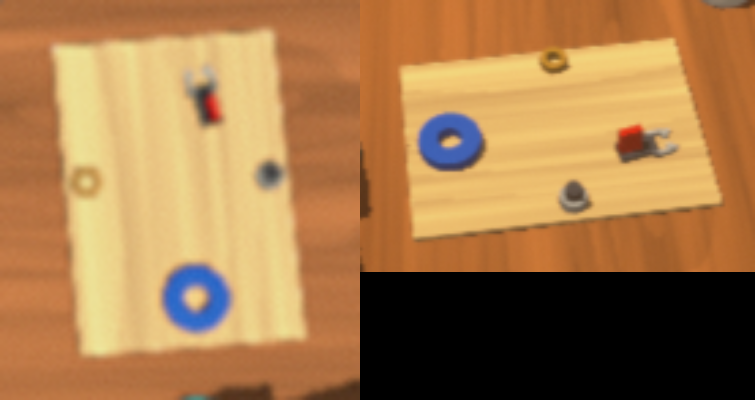

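The crop confirms the blue ring lies on the board, at (0.404,-0.213). Its top is at 22 mm, as it should be. The clip mouth points to world +x. I go above the washer for a closer look.

```bash
python3 -m crank '[[1,0.331,-0.335,0,0],[1,0.331,-0.335,0,0],[1,0.331,-0.335,0,0],[1,0.331,-0.335,0,0],[1,0.331,-0.335,0,0],[1,0.331,-0.335,0,0],[1,0.331,-0.335,0,0],[1,0.331,-0.335,0.06,0],[1,0.331,-0.335,0.08,0],[1,0.331,-0.335,0.08,0],[1,0.331,-0.335,0.08,0],[1,0.331,-0.335,0.08,0]]'
cat > wm.py <<'E'
from h import *
s=snapshot("wrist");P=pts(s);hsv=cv2.cvtColor(s["pixels"],cv2.COLOR_RGB2HSV)
H,Sa,V=[hsv[...,i].astype(int) for i in range(3)]
m=((H>105)&(H<125)&(Sa>150)&(V>40)).astype(np.uint8)
c,_=cv2.findContours(m,cv2.RETR_EXTERNAL,cv2.CHAIN_APPROX_NONE);c=max(c,key=cv2.contourArea)
q=P[m>0];print("z med",np.median(q[:,2]),"n",m.sum())
t=q[abs(q[:,2]-np.median(q[:,2]))<.004]
(cc,r)=cv2.minEnclosingCircle(t[:,:2].astype(np.float32));print("circ",cc,r,"bbox",t.min(0),t.max(0))
o=get_obs();p=np.array(o["tcp_pos"]);print("tcp",p,np.round(o["ee_rot"],3).tolist())
print("tool delta",totool(np.r_[cc,.006]-p))
import sys; save(s,sys.argv[1])
E
python3 wm.py w1.png
```

```text
time_s: 1.65
tcp_pos: [0.4045, -0.2149, 0.1525]
ee_rot: [[0.963, 0.269, 0.002], [0.269, -0.963, -0.002], [0.001, 0.002, -1.0]]
force: [-0.3, -0.5, 0.4]
gripper_width: 0.0855
grip_force: 0.0
z med 0.02136875731347765 n 2941
circ (0.40374547243118286, -0.21066874265670776) 0.029487282037734985 bbox [ 0.37450314 -0.23925476  0.01742331] [ 0.4330306  -0.18157018  0.0242377 ]
tcp [ 0.40442566 -0.21484156  0.15246441] [[0.963, 0.269, 0.002], [0.269, -0.963, -0.002], [0.001, 0.002, -1.0]]
tool delta [ 0.00028334 -0.00449548  0.14645617]
```

View pics/w1.png

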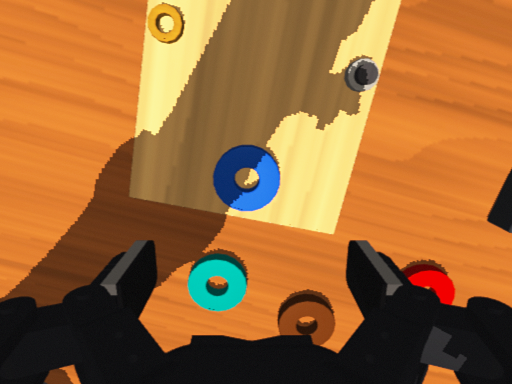

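The wrist view shows the blue washer at (246,178), with the teal, brown and red rings outside the finger paths. Descend and grip.

```bash
python3 -m crank '[[1,0,-0.0045,0.06,0],[1,0,-0.0045,0.11,0],[1,0,-0.0045,0.135,0],[1,0,-0.0045,0.146,0],[1,0,-0.0045,0.146,0],[1,0,-0.0045,0.146,0],[0.5,0,-0.0045,0.146,0],[0.5,0,-0.0045,0.146,0],[0.5,0,-0.0045,0.146,0],[0.5,0,-0.0045,0.146,0],[0.5,0,-0.0045,0.146,0]]'; python3 - <<'E'
from h import *
save(snapshot("wrist"),"w2.png"); print(get_obs()["tcp_pos"],get_obs()["force"])
E
```

```text
time_s: 3.08
tcp_pos: [0.4033, -0.21, 0.007]
ee_rot: [[0.963, 0.271, 0.001], [0.271, -0.963, -0.002], [0.0, 0.002, -1.0]]
force: [-4.2, 1.5, 17.2]
gripper_width: 0.0576
grip_force: 60.1
[ 0.40333478 -0.21003105  0.00699241] [-3.38181293  0.41640898 16.57883406]
```

View pics/w2.png

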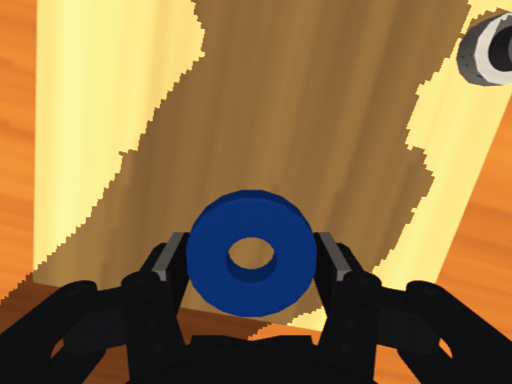

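The washer at (250,255) is seated between both pads, and the grip reads 60 N. Lift it and carry it to just short of the arbor.

```bash
python3 -m crank '[[0.5,0,0,-0.03,0],[0.5,0,0,-0.08,0],[0.5,0,0,-0.14,0],[0.5,0.01,-0.03,-0.20,0],[0.5,0.03,-0.08,-0.25,0],[0.5,0.05,-0.14,-0.25,0],[0.5,0.08,-0.20,-0.25,0],[0.5,0.11,-0.26,-0.25,0],[0.5,0.13,-0.32,-0.25,0],[0.5,0.144,-0.353,-0.25,0],[0.5,0.144,-0.353,-0.25,0],[0.5,0.144,-0.353,-0.25,0]]'; cat > ar.py <<'E'
from h import *
import sys
s=snapshot("wrist");P=pts(s);save(s,sys.argv[1])
z=P[...,2];near=np.hypot(P[...,0]-.513,P[...,1]-.188)
for lo,hi in((.13,.137),(.15,.166),(.172,.18)):
    g=(z>lo)&(z<hi)&(near<(.02 if lo>.14 else .15))
    if g.sum()>3: q=P[g];(c,r)=cv2.minEnclosingCircle(q[:,:2].astype(np.float32));print(lo,g.sum(),np.round(q.mean(0),4),"circ",np.round(c,4),round(r,4)); v,u=np.nonzero(g);print(" px",u.mean(),v.mean(), "ray@.176",ray(s,u.mean(),v.mean(),.176))
hsv=cv2.cvtColor(s["pixels"],cv2.COLOR_RGB2HSV)
m=(abs(hsv[...,0].astype(int)-115)<10)&(hsv[...,1]>150)&(hsv[...,2]>40)
q=P[m];
if len(q): 
  zt=np.percentile(q[:,2],75);t=q[abs(q[:,2]-zt)<.004];(c,r)=cv2.minEnclosingCircle(t[:,:2].astype(np.float32));print("washer top z",zt,"circ",np.round(c,4),r)
o=get_obs();print("tcp",o["tcp_pos"],o["time_s"])
E
python3 ar.py w3.png
```

```text
time_s: 4.62
tcp_pos: [0.4453, 0.169, 0.2551]
ee_rot: [[0.962, 0.271, -0.001], [0.271, -0.962, -0.001], [-0.001, 0.001, -1.0]]
force: [-0.8, -0.6, -0.5]
gripper_width: 0.0568
grip_force: 65.1
0.13 38434 [0.5142 0.1909 0.1338] circ [0.5149 0.1916] 0.0969
 px 248.7748868189624 91.26003018161003 ray@.176 [0.51530464 0.19086919 0.176     ]
0.172 288 [0.5149 0.191  0.1745] circ [0.512  0.1905] 0.0057
 px 248.46180555555554 91.90277777777777 ray@.176 [0.51485741 0.19095816 0.176     ]
washer top z 0.26950065760667513 circ [0.4453 0.1693] 0.030297378078103065
tcp [0.44562104 0.16797832 0.2550247 ] 4.675
```

View pics/w3.png

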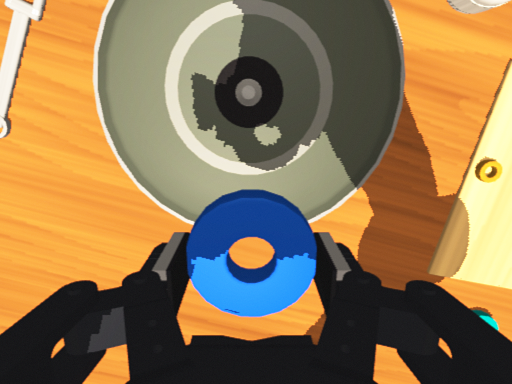

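The arbor tip is at (248,92), world (0.515,0.191). The washer hangs level at (250,258), with its bottom at TCP height. Move over the arbor to just above its tip and look again.

```bash
python3 -m crank '[[0.5,0.03,-0.001,0,0],[0.5,0.06,-0.002,0,0],[0.5,0.073,-0.002,0,0],[0.5,0.073,-0.002,0.03,0],[0.5,0.073,-0.002,0.06,0],[0.5,0.073,-0.002,0.068,0],[0.5,0.073,-0.002,0.068,0],[0.5,0.073,-0.002,0.068,0]]'; python3 ar.py w4.png
```

```text
time_s: 5.68
tcp_pos: [0.5163, 0.1912, 0.1886]
ee_rot: [[0.963, 0.27, 0.002], [0.27, -0.963, 0.0], [0.002, 0.0, -1.0]]
force: [0.7, 0.4, -0.2]
gripper_width: 0.0572
grip_force: 65.1
0.13 42025 [0.5408 0.1984 0.1335] circ [0.5156 0.1912] 0.096
 px 251.255252825699 166.9584533016062 ray@.176 [0.5515025 0.2014055 0.176    ]
0.172 141 [0.5131 0.1903 0.1751] circ [0.5128 0.1904] 0.0057
 px 251.8581560283688 240.65248226950354 ray@.176 [0.51351609 0.19037257 0.176     ]
washer top z 0.20304132419932924 circ [0.5164 0.1912] 0.030233731493353844
tcp [0.51631384 0.19123803 0.18862079] 5.725
```

View pics/w4.png

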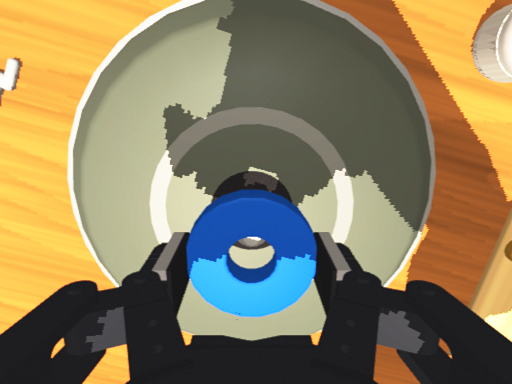

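The arbor tip shows through the hole at (252,241) and is centred within about 1 mm. Lower slowly.

```bash
python3 -m crank '[[0.5,-0.001,0,0.01,0],[0.5,-0.001,0,0.02,0],[0.5,-0.001,0,0.03,0],[0.5,-0.001,0,0.04,0],[0.5,-0.001,0,0.047,0],[0.5,-0.001,0,0.051,0],[0.5,-0.001,0,0.052,0],[0.5,-0.001,0,0.052,0]]'
```

```text
time_s: 6.72
tcp_pos: [0.5148, 0.1909, 0.1355]
ee_rot: [[0.963, 0.27, 0.0], [0.27, -0.963, 0.0], [0.0, -0.0, -1.0]]
force: [0.1, -0.4, -1.3]
gripper_width: 0.057
grip_force: 65.1
```

```bash
python3 -m crank '[[0.5,0,0,0.001,0],[0.5,0,0,0.001,0],[1,0,0,0.001,0],[1,0,0,0.001,0],[1,0,0,0.001,0],[1,0,0,0.001,0],[1,0,0,-0.02,0],[1,0,0,-0.06,0],[1,-0.03,0,-0.10,0],[1,-0.07,0,-0.12,0],[1,-0.07,0,-0.12,0],[1,-0.07,0,-0.12,0]]'; python3 ar.py w5.png
```

```text
time_s: 8.22
tcp_pos: [0.4481, 0.1716, 0.2562]
ee_rot: [[0.963, 0.27, 0.002], [0.27, -0.963, -0.001], [0.002, 0.001, -1.0]]
force: [-0.0, 0.5, -0.0]
gripper_width: 0.0858
grip_force: 0.0
0.13 34930 [0.5145 0.1911 0.1336] circ [0.5154 0.1917] 0.0963
 px 250.62983109075293 95.23375322072717 ray@.176 [0.51623307 0.19149588 0.176     ]
0.172 270 [0.515  0.191  0.1746] circ [0.5107 0.19  ] 0.0046
 px 250.7888888888889 97.32962962962964 ray@.176 [0.51496954 0.19103066 0.176     ]
washer top z 0.14774495834839646 circ [0.5143 0.1913] 0.029696332290768623
tcp [0.44802328 0.17172017 0.25569282] 8.275
```

View pics/w5.png

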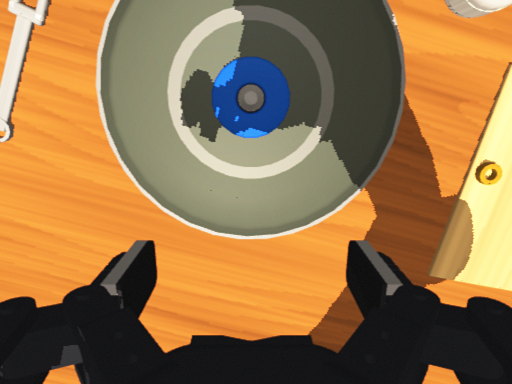

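The washer is flat on the stone with its top at 148 mm, concentric with the arbor at (251,97). On to the clip.

```bash
python3 -m crank '[[1,-0.005,0.05,0,0],[1,-0.01,0.1,0,0],[1,-0.02,0.16,0,0],[1,-0.03,0.22,0,0],[1,-0.035,0.28,0,0],[1,-0.04,0.34,0,0],[1,-0.053,0.40,0,0],[1,-0.053,0.41,0.05,0],[1,-0.053,0.41,0.10,0],[1,-0.053,0.41,0.11,0],[1,-0.053,0.41,0.11,0],[1,-0.053,0.41,0.11,0]]'; cat > cl.py <<'E'
from h import *
import sys
s=snapshot("wrist");P=pts(s);save(s,sys.argv[1]);h0=float(sys.argv[2]) # clip underside z
hsv=cv2.cvtColor(s["pixels"],cv2.COLOR_RGB2HSV).astype(int)
red=((hsv[...,0]<8)|(hsv[...,0]>172))&(hsv[...,1]>150)&(hsv[...,2]>50)&(P[...,2]>h0+.008)&(P[...,2]<h0+.045)
q=P[red];print("red n",red.sum(),"zmax",np.percentile(q[:,2],98))
t=q[q[:,2]>h0+.030];v,u=np.nonzero(red)
c,wh,a=cv2.minAreaRect((t[:,:2]*1000).astype(np.float32));print("tab top rect mm",np.round(c,1),np.round(wh,1),a)
near=np.hypot(P[...,0]-c[0]/1000,P[...,1]-c[1]/1000)<.07
b=near&(P[...,2]>h0+.003)&(P[...,2]<h0+.011)&(hsv[...,1]<110)
k,l,st,_=cv2.connectedComponentsWithStats(b.astype(np.uint8));
for i in range(1,k):
    if st[i,4]>15: print("blob",st[i,4],np.round(P[l==i].mean(0),4))
q=P[b][:,:2];vx,vy,x,y=cv2.fitLine((q*1000).astype(np.float32),cv2.DIST_L2,0,.01,.01).ravel()
r=cv2.minAreaRect((q*1000).astype(np.float32));print("body line",np.degrees(np.arctan2(vy,vx)),x,y,"rect",r)
o=get_obs();R=np.array(o["ee_rot"]);print("tcp",o["tcp_pos"],"toolx ang",np.degrees(np.arctan2(R[1,0],R[0,0])),o["time_s"])
E
python3 cl.py c1.png 0.008
```

```text
time_s: 9.78
tcp_pos: [0.5089, -0.2372, 0.1472]
ee_rot: [[0.963, 0.271, 0.003], [0.271, -0.963, -0.001], [0.003, 0.002, -1.0]]
force: [-0.4, -0.0, 0.2]
gripper_width: 0.0852
grip_force: 0.0
red n 321 zmax 0.042795697252166566
tab top rect mm [ 570.5 -226.7] [21.3  7.7] 13.652603149414062
blob 1146 [ 0.5889 -0.2216  0.0124]
blob 76 [ 0.5212 -0.2718  0.0162]
body line 31.172506 584.67926 -224.73851 rect ((563.0728759765625, -237.87713623046875), (114.7046127319336, 35.70343780517578), 30.671886444091797)
tcp [ 0.50873059 -0.23741537  0.14735333] toolx ang 15.718893883011285 9.825
```

View pics/c1.png

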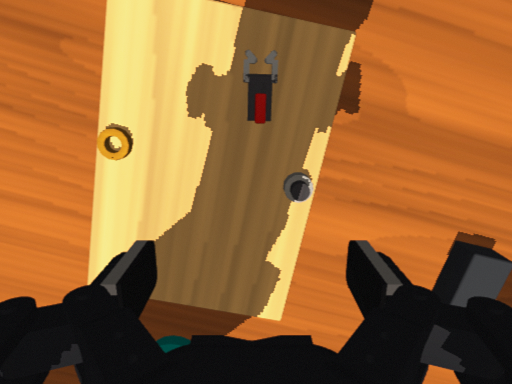

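The tab is red at (261,108), with its top measuring 21.3 x 7.7 mm at z = 43 mm, which fits. The jaws are at (261,65) and point along tool x within about 1.5°. The nut (115,143) and plug (298,187) are clear. Grasp the tab.

```bash
python3 -m crank '[[0.6,0.04,0.004,0,1],[0.6,0.062,0.0064,0.03,1],[0.6,0.062,0.0064,0.08,1],[0.6,0.062,0.0064,0.11,1],[0.6,0.062,0.0064,0.124,1],[0.6,0.062,0.0064,0.128,1],[0.6,0.062,0.0064,0.128,1],[0,0.062,0.0064,0.128,1],[0,0.062,0.0064,0.128,1],[0,0.062,0.0064,0.128,1],[0,0.062,0.0064,0.128,1],[0,0.062,0.0064,0.128,1]]'
```

```text
time_s: 11.32
tcp_pos: [0.5691, -0.2269, 0.0182]
ee_rot: [[0.967, 0.253, 0.001], [0.254, -0.967, -0.001], [0.001, 0.001, -1.0]]
force: [-0.1, 1.2, 5.8]
gripper_width: 0.0067
grip_force: 59.6
```

```bash
python3 -m crank '[[0,0,0,-0.02,0],[0,0,0,-0.06,0],[0,0,0,-0.12,0],[0,0,0,-0.18,0],[0,0,-0.03,-0.23,0],[0,0,-0.08,-0.24,0],[0,0,-0.14,-0.24,0],[0,-0.01,-0.2,-0.24,0],[0,-0.02,-0.26,-0.24,0],[0,-0.024,-0.32,-0.24,0],[0,-0.024,-0.38,-0.24,0],[0,-0.024,-0.418,-0.24,0]]'
python3 -m crank '[[0,0,0,0,0],[0,0,0,0,0]]'
cat > c2.py <<'E'
from h import *
import sys
for n in sys.argv[1:]:
    s=snapshot(n);P=pts(s);hsv=cv2.cvtColor(s["pixels"],cv2.COLOR_RGB2HSV).astype(int)
    o=get_obs();p=np.array(o["tcp_pos"]);R=np.array(o["ee_rot"])
    L=(P-p)@R  # tool frame
    w=(abs(L[...,0])<.09)&(abs(L[...,1])<.03)&(abs(L[...,2])<.04)
    red=((hsv[...,0]<8)|(hsv[...,0]>172))&(hsv[...,1]>150)&(hsv[...,2]>40)&w
    if red.sum()>3: q=L[red];print(n,"red",red.sum(),"x",q[:,0].min(),q[:,0].max(),"y",q[:,1].min(),q[:,1].max(),"z(down)",q[:,2].min(),q[:,2].max())
    b=w&(hsv[...,1]<90)&(L[...,0]>.012)&(abs(L[...,1])<.018)&(P[...,2]>.152)&(L[...,2]>-.005)
    if b.sum()>3:
        q=L[b];print(" body",b.sum(),"x",np.percentile(q[:,0],[1,99]),"y",np.percentile(q[:,1],[1,99]))
        for lo in np.arange(.012,.06,.006):
            t=q[(q[:,0]>=lo)&(q[:,0]<lo+.006)]
            if len(t)>4: print("  x%.3f n%d z med %.4f p5 %.4f y %.4f..%.4f mid %.4f"%(lo,len(t),np.median(t[:,2]),np.percentile(t[:,2],5),t[:,1].min(),t[:,1].max(),(t[:,1].min()+t[:,1].max())/2))
    near=np.hypot(P[...,0]-.515,P[...,1]-.191)
    g=(P[...,2]>.17)&(P[...,2]<.18)&(near<.02)
    if g.sum(): print(" arbor top",g.sum(),P[g].mean(0),"tool",L[g].mean(0))
    save(s,"c2_%s_%d.png"%(n,int(o["time_s"]*1000)))
    print(" tcp",p,o["force"],o["gripper_width"],o["time_s"])
E
python3 c2.py wrist
```

```text
time_s: 12.82
tcp_pos: [0.4376, 0.1747, 0.2584]
ee_rot: [[0.966, 0.257, 0.001], [0.257, -0.966, -0.001], [0.001, 0.001, -1.0]]
force: [0.5, -0.6, -1.3]
gripper_width: 0.0065
grip_force: 58.8
time_s: 13.08
tcp_pos: [0.4392, 0.1711, 0.2576]
ee_rot: [[0.967, 0.254, 0.0], [0.254, -0.967, -0.001], [0.0, 0.001, -1.0]]
force: [0.3, 0.0, -1.1]
gripper_width: 0.0068
grip_force: 58.8
wrist red 1318 x -0.00939652474908439 0.01308889551859396 y -0.005331732188967023 0.0032221628741080327 z(down) -0.03722557684766778 0.006085755171209911
 body 2669 x [0.0124053  0.04559814] y [-0.01445074  0.01271384]
  x0.012 n465 z med 0.0056 p5 0.0046 y -0.0105..0.0092 mid -0.0007
  x0.018 n564 z med 0.0056 p5 0.0046 y -0.0149..0.0129 mid -0.0010
  x0.024 n655 z med 0.0058 p5 0.0046 y -0.0147..0.0129 mid -0.0009
  x0.030 n252 z med 0.0056 p5 0.0046 y -0.0146..0.0131 mid -0.0007
  x0.036 n492 z med 0.0057 p5 0.0047 y -0.0145..0.0131 mid -0.0007
  x0.042 n241 z med 0.0060 p5 0.0046 y -0.0135..0.0119 mid -0.0008
 arbor top 390 [0.51477693 0.19095171 0.1734887 ] tool [ 0.07803953 -0.00084332  0.08395304]
 tcp [0.43946553 0.17051924 0.25745119] [ 0.87782303  0.36630326 -0.50368457] 0.006416531045013403 13.125
```

The clip hangs level: its back and jaws lie 5.6 mm below the TCP throughout. It is laterally in line with the arbor (y -0.8 mm for both) and its origin is 44 mm short. Lower to neck height.

```bash
python3 -m crank '[[0,0,0,0.04,0],[0,0,0,0.08,0],[0,0,0,0.095,0],[0,0,0,0.098,0],[0,0,0,0.098,0],[0,0,0,0.098,0]]'; python3 c2.py wrist side
```

```text
time_s: 13.88
tcp_pos: [0.4403, 0.172, 0.1605]
ee_rot: [[0.967, 0.253, 0.002], [0.253, -0.967, 0.0], [0.002, 0.0, -1.0]]
force: [-0.7, 0.8, -1.2]
gripper_width: 0.0069
grip_force: 58.8
wrist red 1308 x -0.009642251051337258 0.013482524929735657 y -0.0046438218139448545 0.0038861312339984917 z(down) -0.036447766692894235 0.006291447416282003
 body 2591 x [0.01254787 0.04589584] y [-0.01378141  0.01340359]
  x0.012 n454 z med 0.0056 p5 0.0047 y -0.0099..0.0099 mid 0.0000
  x0.018 n559 z med 0.0056 p5 0.0047 y -0.0141..0.0136 mid -0.0002
  x0.024 n609 z med 0.0057 p5 0.0047 y -0.0140..0.0136 mid -0.0002
  x0.030 n249 z med 0.0056 p5 0.0046 y -0.0139..0.0139 mid -0.0000
  x0.036 n467 z med 0.0057 p5 0.0047 y -0.0139..0.0138 mid -0.0000
  x0.042 n253 z med 0.0060 p5 0.0049 y -0.0128..0.0127 mid -0.0000
 arbor top 1170 [0.51484119 0.19095727 0.17363174] tool [ 0.07713798  0.00046486 -0.01307754]
 tcp [0.44013071 0.17186418 0.16039143] [ 0.37860174  0.35912042 -1.07526563] 0.006578025157190365 13.925
 body 62 x [0.01257198 0.0828499 ] y [-0.01438912  0.01696685]
  x0.012 n10 z med 0.0051 p5 0.0025 y -0.0032..0.0140 mid 0.0054
  x0.018 n11 z med 0.0051 p5 0.0029 y -0.0104..0.0149 mid 0.0022
  x0.024 n10 z med 0.0056 p5 0.0031 y -0.0174..0.0139 mid -0.0018
  x0.030 n12 z med 0.0044 p5 0.0015 y -0.0110..0.0175 mid 0.0033
  x0.036 n6 z med 0.0037 p5 0.0019 y -0.0103..0.0118 mid 0.0008
 arbor top 17 [0.51290509 0.18531358 0.17376116] tool [ 0.07401247  0.00541286 -0.01342334]
 tcp [0.43996039 0.17179905 0.16020539] [-0.37757128 -0.34559555 -0.47530123] 0.006695942793344294 13.975
```

```bash
python3 -m crank '[[0,0.01,0.0004,0.0005,0],[0,0.02,0.0004,0.0005,0],[0,0.026,0.0004,0.0005,0],[0,0.028,0.0004,0.0005,0],[0,0.03,0.0004,0.0005,0],[0,0.03,0.0004,0.0005,0]]'; python3 c2.py wrist | tail -2
```

```text
time_s: 14.72
tcp_pos: [0.4683, 0.1789, 0.1587]
ee_rot: [[0.967, 0.254, -0.0], [0.254, -0.967, -0.0], [-0.0, -0.0, -1.0]]
force: [-0.7, 0.5, -1.0]
gripper_width: 0.0069
grip_force: 58.8
 arbor top 993 [0.51556941 0.19110032 0.17363757] tool [ 0.04891156  0.00015515 -0.01487253]
 tcp [0.46821646 0.17883917 0.15877421] [-0.11154446 -0.15734506 -0.25109898] 0.00661086709804456 14.775
```

```bash
python3 -m crank '[[0,0.002,0,-0.0006,0],[0,0.004,0,-0.0006,0],[0,0.006,0,-0.0006,0],[0,0.007,0,-0.0006,0],[0,0.007,0,-0.0006,0]]'; python3 c2.py wrist | tail -2
```

```text
time_s: 15.4
tcp_pos: [0.4747, 0.1804, 0.1592]
ee_rot: [[0.967, 0.254, -0.001], [0.254, -0.967, -0.001], [-0.001, 0.0, -1.0]]
force: [-2.2, -0.2, -0.7]
gripper_width: 0.0069
grip_force: 58.8
 arbor top 957 [0.51738429 0.19175474 0.1736916 ] tool [ 0.04421491 -0.00011409 -0.01458974]
 tcp [0.47462957 0.18042138 0.15915127] [-2.00037265 -1.04807239 -0.25188253] 0.006794849823301679 15.45
```

```bash
python3 -m crank '[[0,0.0015,0,0,0],[0,0.003,0,0,0],[0,0.0045,0,0,0],[0,0.006,0,0,0],[0,0.006,0,0,0]]'; python3 c2.py wrist | tail -2;  python3 -m crank '[[0,0.001,0,0,0],[0,0.002,0,0,0],[0,0.003,0,0,0],[0,0.003,0,0,0]]'; python3 c2.py wrist | tail -2
```

```text
time_s: 16.08
tcp_pos: [0.4791, 0.1815, 0.1585]
ee_rot: [[0.967, 0.254, -0.004], [0.254, -0.967, -0.002], [-0.004, 0.001, -1.0]]
force: [-6.9, -2.3, -1.2]
gripper_width: 0.0067
grip_force: 58.8
 arbor top 962 [0.5209664  0.19260038 0.17369686] tool [ 4.32377247e-02 -6.44907871e-05 -1.53621108e-02]
 tcp [0.47910337 0.18154049 0.1585092 ] [-6.17259911 -1.9191381  -1.83884043] 0.006594571904181456 16.125
time_s: 16.62
tcp_pos: [0.4803, 0.1819, 0.1584]
ee_rot: [[0.967, 0.254, -0.007], [0.254, -0.967, -0.003], [-0.007, 0.002, -1.0]]
force: [-10.6, -3.0, 4.3]
gripper_width: 0.0067
grip_force: 59.6
 arbor top 968 [0.52190602 0.19280334 0.17364256] tool [ 4.28965398e-02  1.13409903e-05 -1.55537284e-02]
 tcp [0.48031057 0.18186305 0.15840575] [-10.96712776  -3.48215843   4.03939626] 0.006780919681379567 16.675
```

```bash
python3 -m crank '[[0,0,0,-0.0007,0],[0,0.001,0,-0.001,0],[0,0.002,0,-0.001,0],[0,0.002,0,-0.001,0]]'; python3 c2.py wrist | tail -2;  python3 -m crank '[[0,0.001,0,0,0],[0,0.002,0,0,0],[0,0.002,0,0,0]]'; python3 c2.py wrist | tail -2
```

```text
time_s: 17.18
tcp_pos: [0.4823, 0.1823, 0.159]
ee_rot: [[0.967, 0.254, -0.007], [0.254, -0.967, -0.003], [-0.007, 0.001, -1.0]]
force: [-9.7, -2.4, -0.4]
gripper_width: 0.0068
grip_force: 58.8
 arbor top 965 [0.52367626 0.19332755 0.1736449 ] tool [ 0.04273689 -0.00012753 -0.01495785]
 tcp [0.48227296 0.18230029 0.1590038 ] [-9.54631859 -2.35240277 -0.29305083] 0.006724423832027268 17.225
time_s: 17.6
tcp_pos: [0.4836, 0.1827, 0.1589]
ee_rot: [[0.967, 0.254, -0.008], [0.254, -0.967, -0.004], [-0.009, 0.001, -1.0]]
force: [-10.7, -2.9, 1.2]
gripper_width: 0.0067
grip_force: 59.1
 arbor top 1022 [0.52285389 0.19315067 0.17380479] tool [ 0.04046004 -0.00011232 -0.01522307]
 tcp [0.48363317 0.18270369 0.15892646] [-11.62878148  -2.68411601   1.50608945] 0.007063009668725858 17.65
```

```bash
python3 -m crank '[[0,0.001,0,0,0],[0,0.002,0,-0.0002,0],[0,0.002,0,-0.0002,0]]'; python3 c2.py wrist | tail -2;  python3 -m crank '[[0,0.001,0,0,0],[0,0.002,0,-0.0002,0],[0,0.002,0,-0.0002,0]]'; python3 c2.py wrist | tail -2
```

```text
time_s: 18.02
tcp_pos: [0.4881, 0.184, 0.1597]
ee_rot: [[0.967, 0.254, -0.003], [0.254, -0.967, -0.001], [-0.003, 0.0, -1.0]]
force: [-5.4, -0.7, -4.1]
gripper_width: 0.0068
grip_force: 58.7
 arbor top 1355 [0.51368854 0.19069072 0.17413837] tool [ 2.64134741e-02 -9.16691945e-05 -1.45257024e-02]
 tcp [0.4881178  0.18388021 0.15970127] [-5.45141525 -1.63028182 -2.28713038] 0.00681537013261965 18.075
time_s: 18.45
tcp_pos: [0.4894, 0.1842, 0.1597]
ee_rot: [[0.967, 0.254, -0.004], [0.254, -0.967, -0.002], [-0.005, 0.001, -1.0]]
force: [-6.5, -2.2, -1.8]
gripper_width: 0.0067
grip_force: 58.7
 arbor top 1345 [0.51483466 0.19097299 0.17419676] tool [ 2.62226504e-02 -7.89236696e-05 -1.46281537e-02]
 tcp [0.48942591 0.18421615 0.15969308] [-7.30199267 -2.33253635 -1.49735054] 0.00702019595644656 18.5
```

```bash
sed -i 's/(near<.02)$/(near<.02)\&(L[...,0]>.02)/' c2.py; python3 c2.py wrist | tail -2; ls -t pics | head -1; cp pics/$(ls -t pics | head -1) pics/last.png
```

```text
arbor top 902 [0.52193562 0.19265972 0.17367846] tool [ 3.35522064e-02  6.60885157e-05 -1.41528643e-02]
 tcp [0.48940172 0.18418454 0.1596865 ] [-7.31807902 -1.99759041 -1.89971245] 0.006944313452243446 18.55
c2_wrist_18550.png
```

View pics/last.png

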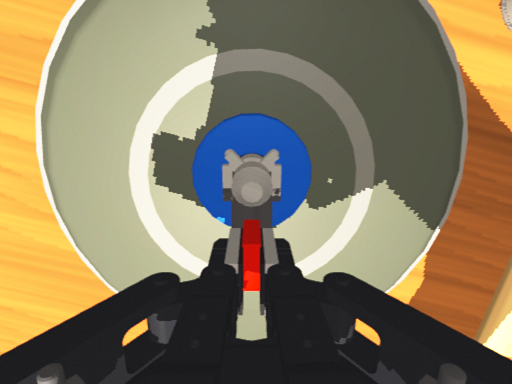

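It has snapped on: the jaws surround the neck at (252,185), and the arbor axis is 33.6 mm from the TCP against 33.8 expected for home. The arbor is still pushed about 7 mm, so I ease back to unload it and check.

```bash
python3 -m crank '[[0,-0.003,0,0,0],[0,-0.006,0,0.0003,0],[0,-0.009,0,0.0006,0],[0,-0.0107,0,0.0008,0],[0,-0.0107,0,0.0008,0],[0,-0.0107,0,0.0008,0]]'; python3 c2.py wrist | tail -2
```

```text
time_s: 19.3
tcp_pos: [0.4821, 0.1825, 0.1605]
ee_rot: [[0.967, 0.253, 0.002], [0.253, -0.967, 0.001], [0.002, -0.0, -1.0]]
force: [1.7, 0.2, -0.7]
gripper_width: 0.0068
grip_force: 58.9
 arbor top 905 [0.51596577 0.19133209 0.17361588] tool [ 3.50818289e-02  8.78897564e-06 -1.31474905e-02]
 tcp [0.48204756 0.18245543 0.16041168] [1.56137782 0.11140454 0.02998039] 0.006915441216563057 19.35
```

```bash
python3 -m crank '[[0,0,0,0.0008,0],[0,0,0,0.0013,0],[0,0,0,0.0013,0],[0.4,0,0,0.0013,0],[0.4,0,0,0.0013,0],[0.4,0,0,0.0013,0],[0.4,0,0,0.0013,0],[0.4,0,0,-0.01,0],[0.4,0,0,-0.04,0],[0.4,-0.02,0,-0.08,0],[0.4,-0.04,0,-0.12,0],[0.4,-0.04,0,-0.12,0]]'
cat > fin.py <<'E'
from h import *
s=snapshot("wrist");P=pts(s);hsv=cv2.cvtColor(s["pixels"],cv2.COLOR_RGB2HSV).astype(int)
a=np.array([.515,.191]);d=np.array([.967,.254]);e=np.array([-.254,.967])
X=(P[...,:2]-a)@d;Y=(P[...,:2]-a)@e;Z=P[...,2]
n=np.hypot(X,Y)<.06
g=n&(Z>.17)&(Z<.18)&(np.hypot(X,Y)<.015);print("arbor",X[g].mean(),Y[g].mean())
red=n&((hsv[...,0]<8)|(hsv[...,0]>172))&(hsv[...,1]>150)&(Z>.178);print("tab top",red.sum(),"x",X[red].min(),X[red].max(),"y",Y[red].min(),Y[red].max(),"z",np.median(Z[red]))
b=n&(hsv[...,1]<90)&(Z>.149)&(Z<.160)&(abs(Y)<.016)
for lo in(-.02,-.015,-.010,-.005,0,.005,.01):
    m=b&(X>=lo)&(X<lo+.005)
    if m.sum()>3: print("x%.3f z %.4f y %.4f %.4f"%(lo,np.median(Z[m]),Y[m].min(),Y[m].max()),m.sum())
m=n&(abs(hsv[...,0]-115)<10)&(hsv[...,1]>150);print("washer z",np.median(Z[m]),"x",X[m].min(),X[m].max(),"y",Y[m].min(),Y[m].max())
o=get_obs();print(o["tcp_pos"],o["force"],o["gripper_width"],o["time_s"])
E
python3 fin.py
```

```text
time_s: 20.85
tcp_pos: [0.4434, 0.173, 0.2833]
ee_rot: [[0.967, 0.254, 0.006], [0.254, -0.967, -0.001], [0.006, 0.002, -1.0]]
force: [0.9, -0.9, 0.3]
gripper_width: 0.0343
grip_force: 0.0
arbor -0.0006128014824738699 9.84735541309481e-05
tab top 317 x -0.043561945466915906 -0.021634305805822096 y -0.003393504792771951 0.004255103877282515 z 0.18132529135990272
x-0.020 z 0.1524 y -0.0088 0.0095 138
x-0.015 z 0.1524 y -0.0129 0.0136 168
x-0.010 z 0.1523 y -0.0129 0.0136 117
x-0.005 z 0.1524 y -0.0135 0.0136 73
x0.000 z 0.1522 y -0.0135 0.0135 71
x0.005 z 0.1522 y -0.0118 0.0126 83
x0.010 z 0.1522 y -0.0117 0.0126 18
washer z 0.14727271976536288 x -0.025641646528596504 0.030330992761159137 y -0.028170549580967267 0.030927777907635158
[0.44329594 0.17217237 0.28172744] [ 0.00170523  0.7912198  -0.50595994] 0.03396713942282525 20.9
```

The clip is flat on the washer with a level top. Its origin is within 1 mm of the arbor's axis, the jaws are closed (27 mm measured across), the arbor is back upright, and the gripper is clear.

```bash
python3 -m crank '[[0.4,0,0,0,0],[0.4,0,0,0,0],[0.4,0,0,0,0]]'; python3 -c "
from station import finish_job; print(finish_job())"
```

```text
time_s: 21.28
tcp_pos: [0.4423, 0.1722, 0.2793]
ee_rot: [[0.967, 0.254, -0.002], [0.254, -0.967, 0.001], [-0.001, -0.001, -1.0]]
force: [0.4, 0.2, 0.2]
gripper_width: 0.0342
grip_force: 0.0
the job is handed in; nothing more can be done
None
```

I handed the job in at 21.3 s of robot time, and the hand-in call returned no verdict. By my last camera check the washer lies flat on the stone over the arbor, the clip is snapped home and flat on it (within about 1 mm of the arbor's axis), and the gripper is clear.

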